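# Separator board and second layer on the tea basket

### The job

The upper basket already holds its first layer, two small cups standing mouth-down. Gently lay the notched wooden separator board level across both cups, so that each cup's foot is wholly under it, then gently set the upside-down glass bowl, still mouth-down, on the middle of the board. Leave the two cups where they stand, drop nothing, and do not disturb the other things.

Things in the scene. Friction and masses are not known exactly. Their poses are not given: they have to be found in the camera images.
- basket: stack of two slatted plastic baskets, blue below and white above, fixed to the table, 200 (own x) x 270 (own y) mm, rim 85 mm above the table. Origin: centre of the underside, on the table; z up. The floor of the upper (white) basket, on which the cups stand, is 50 mm above the origin; walls 6 mm thick.
- cup_a: handleless white ceramic cup standing mouth-down in the white basket, 52 mm high; its rim (below) is 66 mm across, its flat foot (the top face as it stands) 44 mm across. Origin: centre of the rim circle it stands on; z axis up through the foot, so the top face is 52 mm above the origin along z.
- cup_b: second cup, the same as cup_a, in the same row in the basket, 90 to 130 mm away centre to centre; same frame.
- board: flat separator board of pale wood lying on the table at the left or right of the baskets, 200 (own x) x 100 (own y) x 8 mm. In the middle of each long side a finger notch, 52 mm long and 21 mm deep, leaves a waist 58 mm wide (own y) at the centre, to be gripped there. Origin: centre of the underside; z up.
- bowl: footed clear glass bowl standing upside down on the table, on the other side of the baskets from the board. Rim (below) 88 mm across, whole height 64 mm; on top its straight cylindrical foot, 46 mm across and 20 mm high (from 44 to 64 mm above the rim plane), to be gripped there. Origin: centre of the rim circle it stands on; z up through the foot as long as it is mouth-down.
- flask: bystander: steel flask with screw lid, 72 mm across, 232 mm high, standing far right. Origin: centre of underside; z up.
- mug: bystander: white enamel mug, 82 mm across, 80 mm high, beyond the baskets. Origin: centre of underside.
- jar: bystander: amber glass jar with steel cap, 70 mm across, 100 mm high, far left. Origin: centre of underside.
- caddy: bystander: flat steel tea caddy 104 x 79 x 58 mm, far right. Origin: centre of underside.
- saucer: bystander: white saucer 120 mm across, 16 mm high, near the robot on the left. Origin: centre of underside.
- spoon: bystander: wooden spoon 190 mm long lying in the white basket beside the cups, along the basket's own y; lower than the cups. Origin: underside, near its middle.
Mind the look-alikes: they are no part of the job. Leave any yellow look-alike of the cup_a alone.

How it is judged (in metres and radians):
On the way, in this order (a step that is already met when the one before it is completed fails the run):
1. the board lies level on both cups, each cup's foot wholly under it, let go (angle between board's own z axis and vertical below 0.06 rad and contact force between board and cup_a above 0.05 N and contact force between board and cup_b above 0.05 N and x of cup_a in the frame of board between -0.078 and 0.078 m and y of cup_a in the frame of board between -0.028 and 0.028 m and x of cup_b in the frame of board between -0.078 and 0.078 m and y of cup_b in the frame of board between -0.028 and 0.028 m and contact force between the fingers and board below 0.05 N), for 0.2 s.
2. the bowl stands mouth-down on the middle of the board, let go (angle between board's own z axis and vertical below 0.06 rad and contact force between board and cup_a above 0.05 N and contact force between board and cup_b above 0.05 N and x of cup_a in the frame of board between -0.078 and 0.078 m and y of cup_a in the frame of board between -0.028 and 0.028 m and x of cup_b in the frame of board between -0.078 and 0.078 m and y of cup_b in the frame of board between -0.028 and 0.028 m and angle between bowl's own z axis and vertical below 0.08 rad and contact force between bowl and board above 0.5 N and horizontal distance between bowl and board below 0.02 m and z of bowl in the frame of board between 0.004 and 0.014 m and contact force between the fingers and bowl below 0.05 N), for 0.2 s.
At the end, for the whole second after the job is handed in: Board on both cups, level to 0.06 rad, each cup centre within 78 mm along and 28 mm across of its centre; bowl mouth-down on it (0.08 rad), within 20 mm of its centre; cups upright (0.1 rad), within 20 mm of their start; board and bowl at rest and released (angle between board's own z axis and vertical below 0.06 rad and contact force between board and cup_a above 0.05 N and contact force between board and cup_b above 0.05 N and x of cup_a in the frame of board between -0.078 and 0.078 m and y of cup_a in the frame of board between -0.028 and 0.028 m and x of cup_b in the frame of board between -0.078 and 0.078 m and y of cup_b in the frame of board between -0.028 and 0.028 m and angle between bowl's own z axis and vertical below 0.08 rad and contact force between bowl and board above 0.5 N and horizontal distance between bowl and board below 0.02 m and z of bowl in the frame of board between 0.004 and 0.014 m and angle between each of cup_a, cup_b's own z axis and vertical below 0.1 rad and distance of each of cup_a, cup_b from where it was at the start of the episode below 0.02 m and linear speed of each of board, bowl below 0.02 m/s); the robot touches nothing.
It fails at once if the flask, mug, jar, caddy, saucer or spoon is pushed more than 30 mm or knocked over (distance of any of flask, mug, jar, caddy, saucer, spoon from where it was at the start of the episode above 0.03 m or angle between any of flask, mug, jar, caddy, saucer's own z axis and vertical above 0.5 rad).
It fails at once if a cup of the first layer is knocked over (angle between any of cup_a, cup_b's own z axis and vertical above 0.4 rad).
It fails at once if the bowl is dropped (moves faster than 0.45 m/s while not held) (contact force between the fingers and bowl below 0.05 N and linear speed of bowl above 0.45 m/s).
It fails at once if the board is dropped (moves faster than 0.45 m/s while not held) (contact force between the fingers and board below 0.05 N and linear speed of board above 0.45 m/s).
It also fails if it takes over 69 s, if anything falls off the work surface, if the arm or the gripper's body presses on something with over 40 N, if the wrist force passes 120 N, or if a joint passes its speed limit or range.

### The arm

A 6-joint arm with a two-finger parallel gripper is mounted at the origin on the work surface. World frame = base frame: x ahead of the robot, y to its left, z up, the work surface at z = 0. Lengths are in m, angles in degrees, forces in N, time in s.
With the tool pointing down it reaches from about 0.325 to 0.85 m from the base axis. Payload 15.5 kg.
Tool frame: the origin (TCP) lies at the very end of the fingers, on their centre line; the grasp point (between the pads) lies arm.grip_depth behind it (arm.grip_depth is the distance from the TCP to the grasp point, in m); z points along the fingers, y is the direction in which the jaws open and shut (so a half turn about z gives the same grasp; the last joint's range is limited). The gripper opens to 91 mm and grips with 3 to 60 N. Pads are 32 mm wide; open, the fingers measure 118 mm over their backs; the gripper's body (76 mm by 178 mm) begins 60 mm behind the grasp point.
Start: joints at [70.273, 28.281, 77.091, -0, 74.628, -5.472], TCP at [0.154, 0.606, 0.214] pointing down, gripper open.
Joint ranges: [-166.48, 166.48], [-47.26, 123.95], [12.59, 153.08], [-70.14, 250.14], [6.76, 159.57], [-176.63, 176.63]. Speed limits (degrees/s): [108.29, 108.29, 147.25, 172.46, 172.46, 172.46].

### API

Orientations are given as a 3x3 rotation matrix whose columns are the frame's x, y, z axes.
In Python, from rig import arm gives the robot as it stands. Calls block until the motion is done:
- arm.move_to(position, orientation): joint-space move of the TCP to a pose.
- arm.move_l(position, orientation=None, feed=0.15): straight line of the TCP; orientation=None keeps the orientation; feed is the mean speed in m/s.
- arm.move_joints(angles): joint-space move.
- arm.grip(opening): finger opening in m; the grip force is fixed at half the most; returns when the fingers have stopped.
- arm.sleep(seconds).
- arm.solve_ik(position, orientation): joint angles nearest the present ones, or None.
- arm.snapshot(name): name is "scene" or "top" or "wrist"; returns the picture (420x560x3 uint8, red, green, blue); there is no depth.
- arm.get_calibration(name): a dict with "intrinsics" (3x3 intrinsics, pixels), "cam_to_world" (4x4, takes a point from camera to world coordinates). Camera axes: x right, y down, z forward; pixel columns grow to the right and rows downward; lengths in m; the calibration is good to about 2 mm. A picture is of the moment at which its call begins: read the wrist's pose just before it. get_calibration takes no time and is no camera call; for the wrist camera it gives the pose at the moment of the call.
A pose or a line that the arm cannot do raises arm.Unreachable and nothing moves.
- arm.sign_off(): hands the job in, once; it reports no verdict.
Readings, each from a call of its own:
- arm.current_t(): time.
- arm.current_joint_positions(): joint angles.
- arm.current_dq(): joint speeds.
- arm.current_tau(): joint torques, N m.
- arm.current_ee_pos(): TCP position.
- arm.current_tool_rot(): TCP orientation.
- arm.current_force(): force on the tool from outside, world axes, zero at the start.
- arm.current_torque(): the same for the moment, N m.
- arm.current_width(): finger opening in m.
Only numpy, scipy, OpenCV 4.12 (cv2) and the standard library are available. Lean on these libraries where they do the work, as an engineer would, in place of code of your own. Each camera call takes 0.05 s, during which the arm holds its last target. There are 200 camera calls.

## Working session

There is one attempt and no reset: what is moved stays moved. The work goes in short steps, each a Python script; the robot and the scene stay as the last script left them, time stands still between calls to the robot, and variables do not carry over. Pictures are saved under pics/ and viewed, about 8 in all and at most 12, crops included, and the job is handed in when it is done.

```bash
mkdir -p pics; ls; python3 - <<'E'
from rig import arm
import cv2,numpy as np
for n in("top","scene"):
    cv2.imwrite(f"pics/{n}0.png",arm.snapshot(n)[:,:,::-1]); c=arm.get_calibration(n); print(n,c["intrinsics"].tolist(),np.round(c["cam_to_world"],4).tolist())
print(arm.grip_depth,arm.current_t())
print(arm.get_calibration("wrist"),arm.current_tool_rot(),arm.current_ee_pos())
E
```

```text
pics
top [[542.8714226733446, 0.0, 286.0471190266445], [0.0, 542.8714226733446, 215.69962212396857], [0.0, 0.0, 1.0]] [[0.016, -0.9926, 0.1201, 0.4325], [-0.9999, -0.0154, 0.0058, -0.01], [-0.0039, -0.1202, -0.9927, 1.367], [0.0, 0.0, 0.0, 1.0]]
scene [[385.6106753663841, 0.0, 280.89236344179807], [0.0, 385.6106753663841, 209.4487782793319], [0.0, 0.0, 1.0]] [[0.4676, 0.7567, -0.4569, 1.053], [0.884, -0.3991, 0.2436, -0.241], [0.002, -0.5178, -0.8555, 0.9105], [0.0, 0.0, 0.0, 1.0]]
0.0188 0.1
{'intrinsics': array([[366.02340108,   0.        , 281.60171822],
       [  0.        , 366.02340108, 210.03046313],
       [  0.        ,   0.        ,   1.        ]]), 'cam_to_world': array([[ 2.47001653e-01,  9.28576062e-01,  2.77013863e-01,
         7.56717240e-02],
       [ 9.69015005e-01, -2.36599096e-01, -7.09280433e-02,
         6.26568615e-01],
       [-3.20853389e-04,  2.85949934e-01, -9.58244505e-01,
         3.84381275e-01],
       [ 0.00000000e+00,  0.00000000e+00,  0.00000000e+00,
         1.00000000e+00]])} [[-9.69206894e-01  2.46247568e-01 -3.62224032e-04]
 [ 2.46247817e-01  9.69206330e-01 -1.04964125e-03]
 [ 9.25982204e-05 -1.10651641e-03 -9.99999384e-01]] [0.15378683 0.60544255 0.21338443]
```

View pics/top0.png

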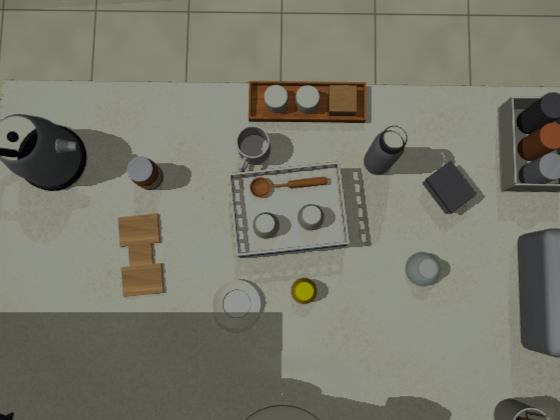

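View pics/scene0.png

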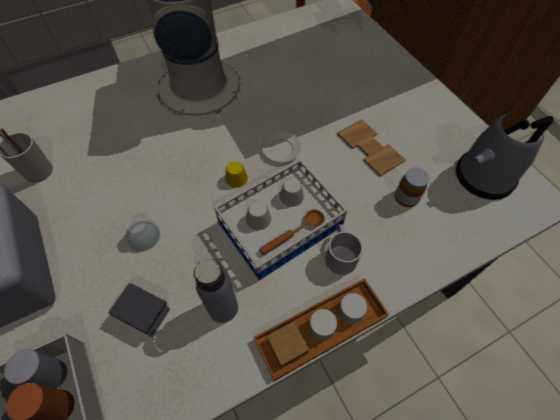

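Top view: the board is at about (140,255). The two white cups in the basket are at about (265,225) and (311,216), and the bowl is at (424,268). The look-alikes are the yellow cup at (303,291) outside the basket and the white cups at (276,98) and (307,98) in the tray. The only cups that fit "white, in the white basket" are the two at (265,225) and (311,216). I'll confirm this in an enlarged crop and measure.

```bash
cat > h.py <<'E'
import numpy as np,cv2
from rig import arm
def ray(cal,uv,z):
    K,T=cal["intrinsics"],np.array(cal["cam_to_world"])
    d=T[:3,:3]@np.linalg.solve(K,[uv[0],uv[1],1.]); o=T[:3,3]
    return o+d*(z-o[2])/d[2]
def down(yaw): # jaw axis (tool y) at world angle yaw
    y=np.array([np.cos(yaw),np.sin(yaw),0]); z=np.array([0,0,-1.]); return np.column_stack([np.cross(y,z),y,z])
E
python3 - <<'E'
from h import *
im=cv2.imread("pics/top0.png"); c=arm.get_calibration("top")
hsv=cv2.cvtColor(im,cv2.COLOR_BGR2HSV)
m=cv2.inRange(hsv,(5,70,60),(25,255,255)); m[:, :100]=0; m[:200]=0; m[:,180:]=0
cn=max(cv2.findContours(m,0,1)[0],key=cv2.contourArea)
P=np.array([ray(c,p[0],0.008)[:2] for p in cn])
r=cv2.minAreaRect((P*1000).astype(np.float32)); print("board",r)
for n,u,z in(("cupA",(265,225),.102),("cupB",(311,216),.102),("bowlfoot",(428,268),.064)): print(n,ray(c,u,z))
cv2.imwrite("pics/crop1.png",cv2.resize(im[160:310,200:460],None,fx=3,fy=3,interpolation=2))
E
```

```text
board ((493.90484619140625, 361.4645690917969), (200.4591522216797, 101.0859375), 6.837597370147705)
cupA [0.56284153 0.04634473 0.102     ]
cupB [ 0.58574705 -0.06117144  0.102     ]
bowlfoot [ 0.46963105 -0.34327189  0.064     ]
```

View pics/crop1.png

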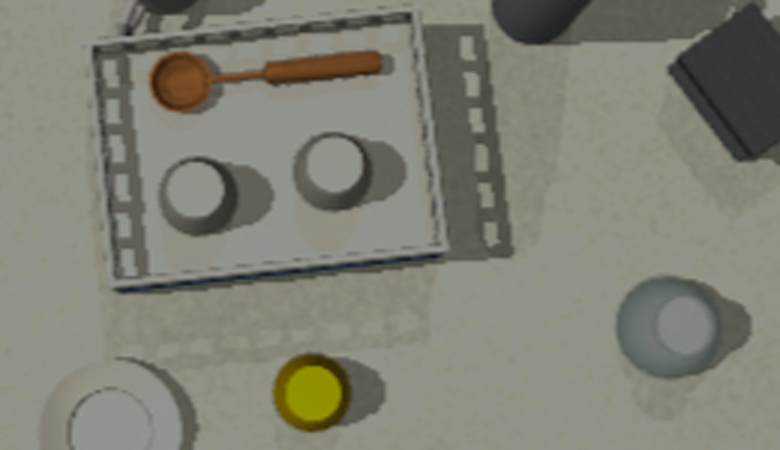

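The crop confirms that the two white cups in the basket (265,223) and (311.5,214) are the ones meant. The yellow one is outside, and the glass bowl's foot is at (428.5,268). Next I go above the board and check from close by.

```bash
cat >> h.py <<'E'
C=arm.get_calibration("top")
A=ray(C,(265,223.3),.102)[:2]; B=ray(C,(311.5,214.3),.102)[:2]; M=(A+B)/2
d=A-B; TH=np.arctan2(d[1],d[0])   # board x axis wanted
E
python3 - <<'E'
from h import *
print(A,B,np.hypot(*d),M,np.degrees(TH))
yb=np.radians(6.84)
for k in(90,-90):
    q=arm.solve_ik([.494,.3615,.2],down(yb+np.radians(k))); print(k,q)
for k in(90,-90): print(k,arm.solve_ik([*M,.2],down(TH+np.radians(k))))
arm.move_to([.494,.3615,.20],down(yb+np.pi/2))
c=arm.get_calibration("wrist"); im=arm.snapshot("wrist")[:,:,::-1].copy(); cv2.imwrite("pics/w1.png",im)
hsv=cv2.cvtColor(im,cv2.COLOR_BGR2HSV)
m=cv2.inRange(hsv,(5,70,60),(25,255,255))
cn=max(cv2.findContours(m,0,1)[0],key=cv2.contourArea)
P=np.array([ray(c,p[0],0.008)[:2] for p in cn]); print(cv2.minAreaRect((P*1000).astype(np.float32)),arm.current_t())
E
```

```text
[0.56684579 0.04642729] [ 0.58978486 -0.06230296] 0.11112366463279487 [ 0.57831533 -0.00793783] 101.9131200014094
90 [ 3.06086319e+01  2.79901892e+01  8.00121426e+01 -2.54444375e-14
  7.19976682e+01 -6.62313681e+01]
-90 [ 3.06086319e+01  2.79901892e+01  8.00121426e+01 -2.54444375e-14
  7.19976682e+01  1.13768632e+02]
90 [-6.70111032e+00  2.53221714e+01  8.48804739e+01 -2.54444375e-14
  6.97973547e+01  1.61385770e+02]
-90 [-6.70111032e+00  2.53221714e+01  8.48804739e+01 -2.54444375e-14
  6.97973547e+01 -1.86142303e+01]
((495.98638916015625, 364.4133605957031), (198.50704956054688, 99.4671401977539), 6.774293422698975) 1.7
```

View pics/w1.png

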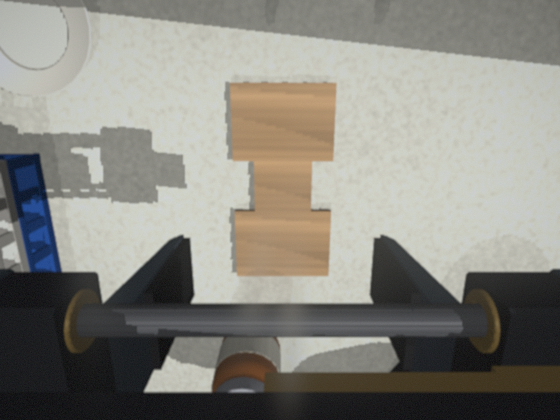

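The wrist view shows the whole board, with its waist at about (282,185). Its centre agrees with the top view to 3 mm. Now to grip and lift it.

```bash
python3 - <<'E'
from h import *
R=down(np.radians(6.8+90)); p=[.4953,.3632]
arm.move_l([*p,.05],R,feed=.2)
arm.move_l([*p,.004],R,feed=.06)
print(arm.current_force(),arm.current_ee_pos())
arm.grip(0.04); print("w",arm.current_width())
arm.move_l([*p,.02],R,feed=.05); arm.move_l([*p,.22],R,feed=.2)
print(arm.current_width(),arm.current_force(),arm.current_torque(),arm.current_t())
Rt=down(TH-np.pi/2)
arm.move_to([*M,.22],Rt)
arm.move_l([*M,.135],Rt,feed=.12); arm.sleep(.3)
print(arm.current_width(),arm.current_force(),arm.current_ee_pos(),arm.current_t())
for n in("top","scene"): cv2.imwrite(f"pics/{n}1.png",arm.snapshot(n)[:,:,::-1])
im=arm.snapshot("scene")[120:280,180:400,::-1]; cv2.imwrite("pics/s1c.png",cv2.resize(im,None,fx=3,fy=3,interpolation=2))
E
```

```text
[-0.24998409 -0.57119519  0.06339927] [0.49544804 0.36330949 0.00420073]
w 0.057109623227208604
0.05773590025328564 [ 0.04068415  0.50188984 -1.40986092] [ 0.04697647 -0.00027567 -0.0532052 ] 5.75
0.05718709352696414 [-0.01644713 -0.03230213 -1.36337996] [ 0.57852063 -0.00795866  0.13543649] 8.325
```

View pics/s1c.png

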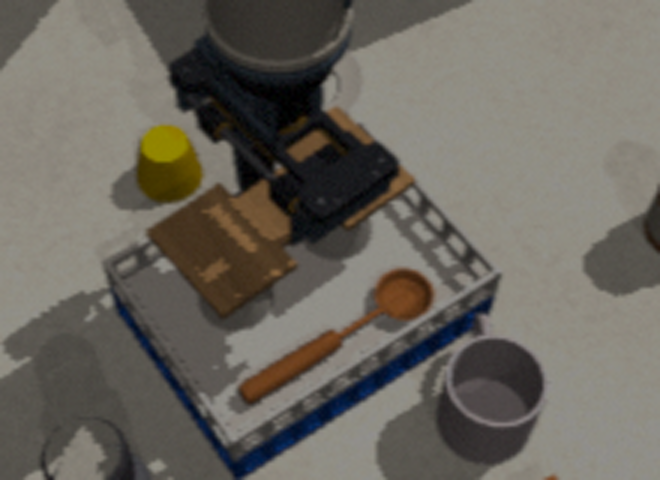

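The board is held level over both cups. I'll lower it until there is contact and let go.

```bash
python3 - <<'E'
from h import *
arm.move_l([*M,.110],feed=.06); arm.sleep(.2); f0=arm.current_force()[2]
z=.110
while z>.1025:
    z-=.0007; arm.move_l([*M,z],feed=.02); f=arm.current_force()[2]
    if f-f0>1.5: break
print(z,arm.current_ee_pos()[2],f0,f,arm.current_torque())
arm.sleep(.2); arm.grip(.075); arm.sleep(.3)
arm.grip(.091)
arm.move_l([*M,.13],feed=.05); arm.move_l([*M,.25],feed=.2)
print(arm.current_t(),arm.current_width(),arm.current_force())
p=ray(C,(428.5,268.3),.064)[:2]; yaw=np.radians(11.9)
arm.move_to([p[0]-.01,p[1],.25],down(yaw)); print(p,arm.current_joint_positions())
cv2.imwrite("pics/w2.png",arm.snapshot("wrist")[:,:,::-1]); c=arm.get_calibration("wrist"); np.savez("w2.npz",**c)
t=arm.snapshot("top")[:,:,::-1]; cv2.imwrite("pics/top2.png",t)
a=cv2.resize(t[160:310,200:460],None,fx=2,fy=2); b=cv2.imread("pics/w2.png")[:,:]
o=np.zeros((600,560,3),np.uint8); o[:300,:520]=a; o[300:,:400]=cv2.resize(b,(400,300)); cv2.imwrite("pics/m2.png",o)
E
```

```text
0.10579999999999996 0.10606118849210898 -0.8620607664519082 4.809423152973903 [-0.03533949  0.33784929 -0.04453678]
13.5583 0.09112676729227771 [ 0.00190226 -0.15621055 -0.48067706]
[ 0.46893658 -0.34445321] [-4.27608798e+01  2.22282149e+01  8.16378357e+01  1.90600775e-02
  7.61578851e+01 -5.47139808e+01]
```

View pics/m2.png

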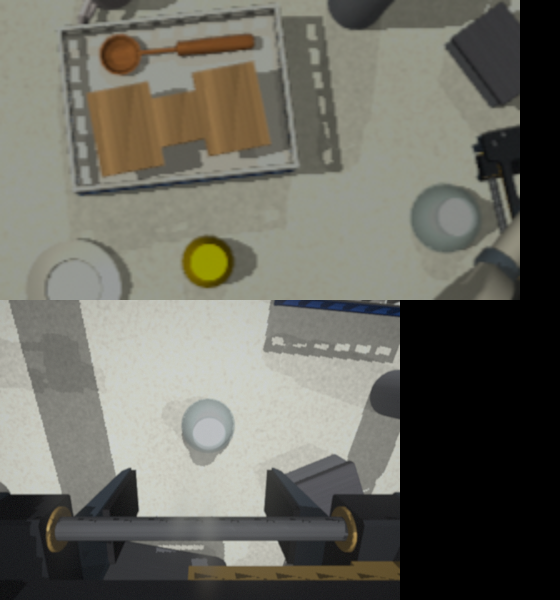

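The board lies on both cups with neither cup visible from above. The bowl's foot is at about (291,185) in the wrist picture. I'll cross-check both numerically.

```bash
python3 - <<'E'
from h import *
w=np.load("w2.npz")
g=cv2.cvtColor(cv2.imread("pics/w2.png"),cv2.COLOR_BGR2GRAY)
print(cv2.HoughCircles(g[130:240,230:350],cv2.HOUGH_GRADIENT,1,5,param1=80,param2=12,minRadius=15,maxRadius=40))
print("bowl w",ray(w,(291,185),.064),"rim centre",ray(w,(207*1.4,127*1.4),.02))
im=cv2.imread("pics/top2.png"); hsv=cv2.cvtColor(im,cv2.COLOR_BGR2HSV)
m=cv2.inRange(hsv,(8,70,60),(25,255,255)); k=np.zeros_like(m); k[190:250,240:340]=m[190:250,240:340]
cn=max(cv2.findContours(k,0,1)[0],key=cv2.contourArea)
P=np.array([ray(C,p[0],0.110)[:2] for p in cn]); r=cv2.minAreaRect((P*1000).astype(np.float32)); print(r,M)
a=np.radians(r[2]); c0=np.array(r[0])/1000
for q in(A,B): 
    v=q-c0; print(v@[np.cos(a),np.sin(a)],v@[-np.sin(a),np.cos(a)])
E
```

```text
[[[60.5 44.5 37.1]
  [61.5 57.5 22.1]
  [64.5 41.5 32.7]
  [56.5 41.5 38.3]
  [57.5 48.5 39.4]
  [66.5 59.5 25.8]
  [68.5 48.5 29.2]
  [48.5 63.5 38.3]
  [69.5 41.5 28.2]
  [54.5 54.5 30.5]
  [62.5 65.5 30.3]
  [63.5 49.5 25.4]
  [67.5 71.5 17.6]]]
bowl w [ 0.46916016 -0.33947827  0.064     ] rim centre [ 0.46931382 -0.34114337  0.02      ]
((576.9468994140625, -8.973503112792969), (100.59517669677734, 201.090576171875), 11.82364273071289) [ 0.57831533 -0.00793783]
0.001464831467595305 0.05629506932428523
0.001638370221480553 -0.054828459803090694
```

Board centre is about (0.577,-0.009), with the cups at ±55 mm along and 2 mm across. The bowl is at (0.469,-0.342), and the two views agree to 5 mm. Next I grip the bowl's foot.

```bash
python3 - <<'E'
from h import *
R=down(np.radians(11.9)); p=[.469,-.342]
arm.move_l([*p,.10],R,feed=.2); arm.move_l([*p,.048],R,feed=.05)
print(arm.current_force())
arm.grip(.035); print("w",arm.current_width())
arm.move_l([*p,.06],R,feed=.04); arm.move_l([*p,.26],R,feed=.15)
print(arm.current_width(),arm.current_force(),arm.current_t())
D=[.5777,-.0083]
arm.move_l([*D,.26],R,feed=.15); arm.move_l([*D,.19],R,feed=.1); arm.sleep(.3)
print(arm.current_width(),arm.current_force(),arm.current_t())
t=arm.snapshot("scene")[:,:,::-1]; cv2.imwrite("pics/s3c.png",cv2.resize(t[120:280,180:400],None,fx=3,fy=3))
E
```

```text
[-0.74154893  0.05431405  0.05537741]
w 0.04508523176273471
0.04522125515272176 [-0.42192377  0.30178331 -3.20948923] 19.7917
0.045313497568835924 [-0.53440143 -1.03638489 -2.10297822] 23.4333
```

View pics/s3c.png

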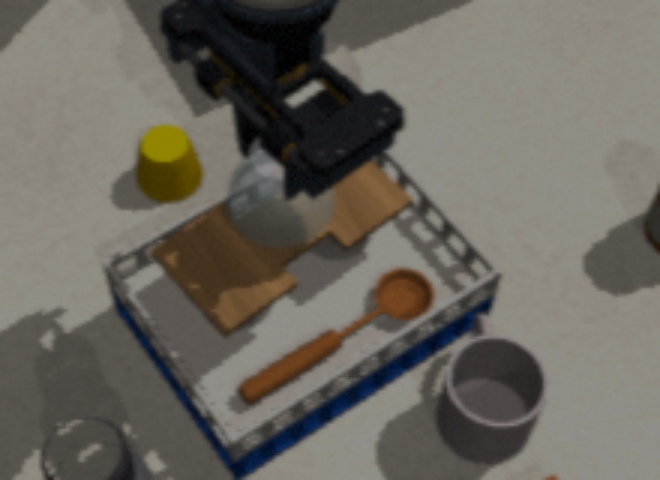

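The bowl is held upright over the middle of the board. I'll lower it by touch and release it.

```bash
python3 - <<'E'
from h import *
D=[.5777,-.0083]
arm.move_l([*D,.163],feed=.06); arm.sleep(.3); f0=arm.current_force()[2]
z=.163
while z>.1535:
    z-=.0006; arm.move_l([*D,z],feed=.02); f=arm.current_force()[2]
    if f-f0>1.5: break
print(z,f0,f)
arm.sleep(.2); arm.grip(.06); arm.sleep(.2); arm.grip(.091)
arm.move_l([*D,.19],feed=.05); arm.move_l([*D,.27],feed=.15)
arm.move_to([.45,.3,.3],down(np.radians(60))); print(arm.current_t(),arm.current_force())
t=arm.snapshot("top")[:,:,::-1]; s=arm.snapshot("scene")[:,:,::-1]
o=np.zeros((600,800,3),np.uint8)
o[:300,:520]=cv2.resize(t[160:310,200:460],None,fx=2,fy=2); o[300:600,:413]=cv2.resize(s[120:280,180:400],(413,300)); cv2.imwrite("pics/m4.png",o)
E
```

```text
0.1576000000000001 -2.0861275243537456 4.86549653101757
30.875 [ 0.3486356  -0.66635853 -0.49058476]
```

View pics/m4.png

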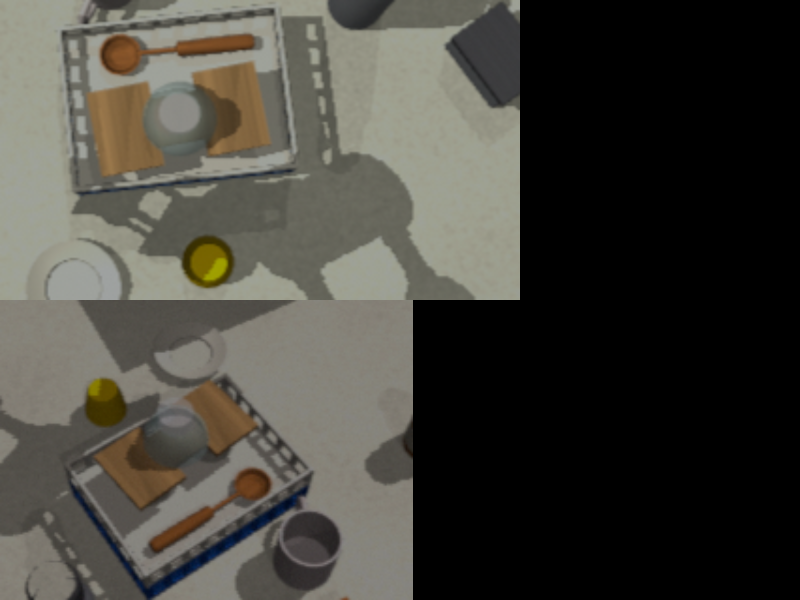

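The bowl stands mouth-down at the middle of the board, the board hasn't moved, and the other things are where they were.

```bash
python3 - <<'E'
from h import *
print(ray(C,(290,216),.174)); arm.sleep(.3); arm.sign_off(); print(arm.current_t())
E
```

```text
[ 0.57630626 -0.01178874  0.174     ]
the job is handed in; nothing more can be done
the job is handed in; nothing more can be done
```

I laid the board across both cups and set the glass bowl mouth-down on its middle, then handed the job in. That was at about 31 s of the 69 s allowed.

**Board:** It was gripped at the waist and lowered until it touched the cups. Before the bowl went on, the top view put the cup centres about ±55 mm along and 2 mm across from the board's centre. The limits are 78 and 28 mm.

**Bowl:** It was gripped by its foot and lowered until it touched the board. In the last top view its foot is about 3 mm from the board's centre.

**Last checks:** The final pictures showed the board unmoved, the gripper clear, and the yellow cup and nearby things where they were. The cups cannot be seen under the board, so I did not check their final positions directly. The board's tilt was judged only by eye. The two views of the bowl differed by about 5 mm before I gripped it, and I used a point between them. No check failed.

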